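# Clamp a pile of boards in a sloping padding press with its loose crank

## Robot

A 7-joint arm with a two-finger parallel gripper is mounted at the origin on the work surface. World frame = base frame: x ahead of the robot, y to its left, z up, the work surface at z = 0. Lengths are in m, angles in rad, forces in N, time in s.
With the tool pointing down it reaches from about 0.425 to 0.925 m from the base axis. Payload 6.8 kg.
Tool frame: the origin (TCP) lies at the very end of the fingers, on their centre line; the grasp point (between the pads) lies 19 mm behind it; z points along the fingers, y is the line along which they close (so a half turn about z gives the same grasp; the last joint's range is limited). The gripper opens to 85 mm and grips with 20 to 120 N. Pads are 22 mm wide; open, the fingers measure 114 mm over their backs; the gripper's body (76 mm by 85 mm) begins 54 mm behind the grasp point. The pads swing forward as they close: fully open they stand 13 mm farther back than shut.
Start: joints at [1.156, 0.477, 0.022, 1.555, -0.011, 1.109, -0.083], TCP at [0.204, -0.643, 0.231] pointing down, gripper open.
Joint ranges: [-2.96, 2.96], [-0.34, 2.1], [-1.41, 1.46], [0.24, 2.44], [-1.37, 4.51], [0.17, 1.92], [-2.96, 2.96]. Speed limits (rad/s): [2.39, 2.39, 3.14, 3.14, 3.14, 3.14, 3.14].

## Interface

Orientations are given as a rotation vector (axis times angle).
In Python, from bench import monitor, optics, r gives the robot as it stands.
- The arm moves only by the shell command python3 -m crank 'ROWS' [OPENING] [FORCE]. ROWS is JSON, a list of rows, each a list of 2 entries, a list of its own where there are three numbers: the shift along the tool's x, y, z in cm, then the turn, a rotation vector about the tool's x, y, z in rad. A call has 1 to 5 rows; each row shifts and turns the commanded pose from where the row before left it, along the tool's axes as they then stand; what a row does not reach is not made up. A row lasts 1/10 s, in which the tool goes at most 50 mm and 8.59 degrees, less where a joint would pass 70% of its speed; a pose out of reach is approached as far as the arm can. A call is refused whole if a number of a shift passes 5 or a number of a turn 0.15, either way. A call with a gripper value outside its range is refused whole. OPENING is the finger opening in cm, from 0 to 8.54, set as the call begins (- or left out, the last holds). The fingers move at their own pace and stop on an object; FORCE is the grip in N (left out, the last holds). Time passes only in rows, so rows that do not move let the fingers close. It gives the time, the measured TCP pose, the force, the opening and the grip force at its end, in the units of the state.
- monitor.get_obs(): the state, without advancing time (a new reading comes with each control period).
- optics.grab_frame(name): name is "scene" or "side" or "wrist"; returns (picture, depth): 384x512x3 uint8, red, green, blue; 384x512 float32, m along the optical axis (not along the pixel's ray), 0 where there is no reading.
- optics.camera_model(name): a dict with "vertical_fov" (degrees; the focal length in pixels is half the picture's height over the tangent of half this angle, whatever the lens; pixels are square), "cx", "cy" (the principal point, pixels), "R" (3x3) and "t" (3): a world point X has camera coordinates R X + t; the wrist camera has in their place "hand_eye" (4x4, takes a point from camera to tool coordinates, whose origin is the TCP and whose axes are the flange's). Camera axes: x right, y down, z forward; pixel columns grow to the right and rows downward; lengths in m; the calibration is good to about 2 mm. A picture is of the moment at which its call begins: read the wrist's pose just before it. camera_model takes no time and is no camera call.
- r.hand_in(): hands the job in; it is judged then, once.
The state is a dict: "clock": time; "joints": joint angles; "qvel": joint speeds; "tau": joint torques, N m; "tcp_pos": TCP position; "orientation": TCP orientation; "contact_force": force on the tool from outside, world axes, zero at the start; "moment": the same for the moment, N m; "grip_width": finger opening in m; "gripper_force": force on a finger pad.
Only numpy, scipy, OpenCV 4.12 (cv2) and the standard library are available. Lean on these libraries where they do the work, as an engineer would, in place of code of your own. Each camera call takes 0.05 s, during which the arm holds its last target. There are 200 camera calls.

## Task

Clamp the pile of boards in the sloping press: push the loose crank fully home on the square end of the press's screw and wind it clockwise until the plate bears firmly on the pile, without crushing it. Leave the crank home on the screw, and the other things on the table where they are.

Things in the scene. Friction and masses are not known exactly. Their poses are not given: they have to be found in the camera images.
- spindle_seat (a point): Centre of the shoulder at the root of the square end of the press's steel screw. z = screw axis, up out of the press (leans 30 deg from vertical towards the press's front); x, y = across the flats, turning with the screw. Shoulder 24 mm dia; square 12 x 12 mm, rises 18 mm from the shoulder (last 2 mm stepped in to 9 mm). It goes down 6 mm per turn, so the crank must be followed down. The bridge beam's top lies 37 mm below it with the screw fully up.
- spindle (a joint): Angle of the screw (rad), growing clockwise as seen looking down on its square end; starts between 0 and 3. One turn lowers screw and plate by 6 mm; the plate first touches the pile at about 19 rad. Running free it takes about 0.15 N m (2.5 N at the crank's grip); with 150 N on the pile about 0.3 N m (5 N). With over 150 N on the pile it eases back to that when let go; otherwise it stays.
- crank_hub (a point): Centre, half-way up, of the hub of the loose steel crank (0.28 kg): a block 28 x 28 x 36 mm with a 14 mm square socket, 19 mm deep, in its underside, flats parallel. z = socket axis, away from the mouth; x = along the flat arm (20 mm wide, 8 mm thick, level with the underside, 72 mm long) to the grip. Starts lying flat, socket down, grip up, in any yaw, left or right of the press.
- crank_mouth (a point): Centre of the socket's mouth in the crank's underside; when fully home it lies on the screw's shoulder (point spindle_seat), axes in line. Axes as the crank's.
- grip_mid (a point): Middle of the crank's freely spinning black hand grip: 22 mm dia, 45 mm long, parallel to the socket axis, 60 mm from it. It stands on the arm; this point is 32 mm above the crank's underside. z = along the grip, away from the arm.
- plate: Steel pressure plate under the bridge, 100 x 144 x 14 mm, rubber-faced below; origin: centre of its underside, z = up along the screw axis. Moves only along the screw axis. Its rubber gives about 1 mm per 60 N, so each rad of the screw past first touch adds about 55 N. Less than 60 N is loose, over 320 N crushes the boards.
- pile: Pile of greyboard blanks, 110 x 150 x 30 mm, lying on the sloping bed against its fences, under the plate; origin: centre of its underside, z = away from the bed.
- bud_pink: A pink artificial rosebud, 35 mm across; origin underneath. Leave it.
- bud_cream: A cream artificial rosebud, 35 mm across; origin underneath. Leave it.
- glue_box: A small dark red carton, 90 x 36 x 22 mm, on the side of the press where the crank is not; origin under its centre. Leave it.
- scissors: Black-handled scissors lying flat, 165 mm long, blades along x; origin near the pivot. Leave them.
- hoop: A black plastic hairband hoop, 140 mm across, 26 mm tall, lying flat; origin at its centre underneath. Leave it.
- phone: A black phone, 150 x 72 x 9 mm, lying flat; origin under its centre. Leave it.
- tape: A roll of buff tape, 92 mm across, 22 mm tall, lying flat; origin at its centre underneath. Leave it.
Mind the look-alikes: they are no part of the job. Several things look just like the part that bears crank_hub: the one meant starts nearest to the robot's base.

How it is judged:
On the way, in this order (a step that is already met when the one before it is completed fails the run):
1. the crank is fully home on the square end (distance between crank_mouth and spindle_seat below 0.006 m and angle between the z axis of crank_hub and the z axis of spindle_seat, either way round below 0.2 rad), for 0.2 s.
2. the screw has been wound on with the crank home on it (all of step 1 and value of joint spindle above 12 rad).
At the end, for the whole second after the job is handed in: The plate presses on the pile with more than 60 N, the crank is still home on the square end (its mouth within 6 mm of the shoulder's centre, axes within 11 degrees) and the screw is at rest (all of step 1 and contact force between plate and pile above 60 N and velocity of joint spindle below 0.1 rad/s); the robot touches nothing.
It fails at once if the boards are crushed: the plate presses with more than 320 N (contact force between plate and pile above 320 N).
It fails at once if one of the other things on the table is shoved more than 25 mm (distance of any of bud_pink, bud_cream, glue_box, scissors, hoop, phone, tape from where it was at the start of the episode above 0.025 m).
It also fails if it takes over 72 s, if anything falls off the work surface, if the arm or the gripper's body presses on something with over 40 N, if the wrist force passes 120 N, or if a joint passes its speed limit or range.

## Working session

There is one attempt and no reset: what is moved stays moved. The work goes in short steps, Python scripts to look and compute and a shell command to move; the robot and the scene stay as the last step left them, time stands still between calls to the robot, and variables do not carry over. Pictures are saved under pics/ and viewed, at most 10 in all, crops included, and the job is handed in when it is done.

```bash
ls; mkdir -p pics
cat > h.py <<'E'
import numpy as np, cv2
from scipy.spatial.transform import Rotation as Ro
from bench import monitor, optics, r
def grab(n):
    o=monitor.get_obs(); p,d=optics.grab_frame(n); c=optics.camera_model(n)
    f=192/np.tan(np.radians(c["vertical_fov"])/2)
    if n=="wrist":
        T=np.eye(4);T[:3,:3]=Ro.from_rotvec(o["orientation"]).as_matrix();T[:3,3]=o["tcp_pos"]
        M=T@np.array(c["hand_eye"])
    else:
        R=np.array(c["R"]);M=np.eye(4);M[:3,:3]=R.T;M[:3,3]=-R.T@np.array(c["t"])
    v,u=np.mgrid[:384,:512]
    P=np.stack([(u-c["cx"])/f*d,(v-c["cy"])/f*d,d],-1)@M[:3,:3].T+M[:3,3]
    P[d==0]=np.nan
    np.savez(f"{n}.npz",p=p,d=d,P=P,M=M,f=f,c=[c["cx"],c["cy"]])
    return p,d,P
def save(p,name,s=1):
    cv2.imwrite("pics/"+name,cv2.resize(p[...,::-1],None,fx=s,fy=s,interpolation=cv2.INTER_CUBIC))
E
python3 - <<'E'
from h import *
o=monitor.get_obs();print(o)
for n in("scene","side"):
    p,d,P=grab(n);save(p,n+".png",1.5); print(n,np.load(n+".npz")["M"].round(3).tolist())
    print({k:v for k,v in optics.camera_model(n).items() if k not in"Rt"})
print(optics.camera_model("wrist"))
E
```

```text
pics
{'clock': 0.0, 'joints': array([ 1.15588967,  0.47780795,  0.02230615,  1.55644634, -0.01149375,
        1.10927581, -0.08310071]), 'qvel': array([ 4.68110015e-04, -9.03396012e-04, -1.75537518e-03,  3.24126014e-04,
        7.66839265e-05, -1.65155687e-03, -2.65684553e-04]), 'tau': array([ 2.85784099e-04, -5.96443713e+01,  1.60831511e+00, -2.81195247e+01,
        1.25041135e-02,  9.41281964e-03, -3.91506092e-05]), 'tcp_pos': array([ 0.20368921, -0.64292159,  0.23032195]), 'orientation': array([-3.10294284e+00, -4.79856190e-01,  6.26846260e-04]), 'contact_force': array([-0.00076153,  0.1408479 , -0.0706294 ]), 'moment': array([0.04099063, 0.0055631 , 0.00937292]), 'gripper_force': 0.0, 'grip_width': 0.08525314332857281}
scene [[-0.878, 0.291, -0.381, 1.247], [0.478, 0.494, -0.726, 1.244], [-0.023, -0.82, -0.572, 1.144], [0.0, 0.0, 0.0, 1.0]]
{'vertical_fov': 42.26963612295618, 'cx': 253.90683246850904, 'cy': 191.5362497955334}
side [[0.998, -0.036, 0.056, 0.489], [-0.064, -0.754, 0.654, -0.798], [0.019, -0.656, -0.754, 1.064], [0.0, 0.0, 0.0, 1.0]]
{'vertical_fov': 53.0728696109492, 'cx': 254.2528008225822, 'cy': 190.75123033777305}
{'vertical_fov': 69.15683518651747, 'cx': 253.74782300967271, 'cy': 195.42944706266226, 'hand_eye': array([[-3.74023434e-04, -9.60441468e-01, -2.78481682e-01,
         7.08374579e-02],
       [ 9.99999916e-01, -3.12962246e-04, -2.63721059e-04,
         1.71284964e-03],
       [ 1.66134388e-04, -2.78481757e-01,  9.60441504e-01,
        -1.43032573e-01],
       [ 0.00000000e+00,  0.00000000e+00,  0.00000000e+00,
         1.00000000e+00]])}
```

View pics/scene.png

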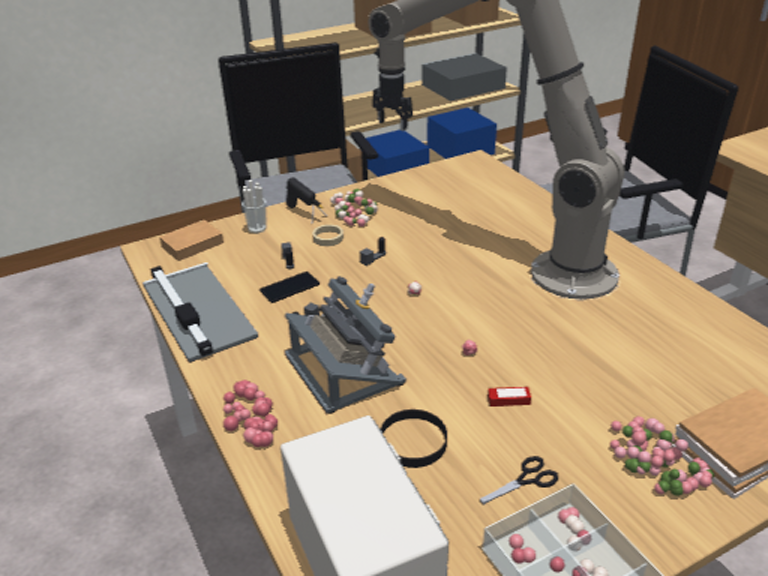

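View pics/side.png

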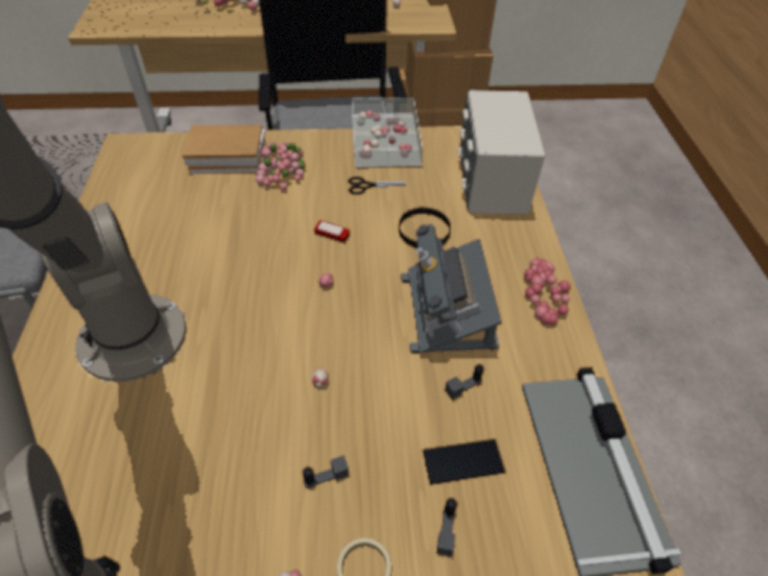

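Side view (768x576): three cranks at (465,382), (328,472) and (448,525), right of the press (430–490,230–350). Its screw end is near (428,262). The box and hoop lie to the left. I'll work out the base distances next and make a crop to confirm.

Run:
```python
from h import *
z=np.load("side.npz");P=z["P"];p=z["p"]
for n,u,v in[("A",465,382),("B",328,472),("C",448,525)]:
    u=int(u/1.5);v=int(v/1.5);Q=P[v-22:v+23,u-22:u+23].reshape(-1,3);c=p[v-22:v+23,u-22:u+23].reshape(-1,3)
    m=(Q[:,2]>.006)&(Q[:,2]<.08);q=Q[m]
    print(n,np.nanmedian(q,0).round(3),np.hypot(*np.nanmedian(q,0)[:2]).round(3),m.sum())
    t=q[q[:,2]>.045];print(" grip top",np.median(t,0).round(3),len(t))
    t=q[(q[:,2]>.030)&(q[:,2]<.040)];print(" hub top",np.median(t,0).round(3),len(t))
a=cv2.resize(p[290:340,190:245],None,fx=7,fy=7,interpolation=cv2.INTER_CUBIC)
b=cv2.resize(p[145:240,262:340],None,fx=5,fy=5,interpolation=cv2.INTER_CUBIC)
b=np.pad(b,((0,0),(0,0),(0,0)));H=max(a.shape[0],b.shape[0])
I=np.zeros((H,a.shape[1]+b.shape[1],3),np.uint8);I[:a.shape[0],:a.shape[1]]=a;I[:b.shape[0],a.shape[1]:]=b
save(I,"crop.png")
for n in("scene","side"):
    z=np.load(n+".npz");P=z["P"]
    m=(P[...,0]>.55)&(P[...,0]<.85)&(abs(P[...,1])<.3)&(P[...,2]>.15)&(P[...,2]<.35)
    q=P[m];print(n,len(q),q.min(0),q.max(0))
    v,u=np.where(m);print(u.min(),u.max(),v.min(),v.max())
```

```text
A [ 0.717 -0.164  0.022] 0.735 340
 grip top [ 0.753 -0.155  0.052] 38
 hub top [ 0.702 -0.179  0.036] 98
B [ 0.438 -0.352  0.032] 0.562 349
 grip top [ 0.402 -0.361  0.053] 52
 hub top [ 0.457 -0.343  0.037] 114
C [ 0.647 -0.47   0.035] 0.799 350
 grip top [ 0.654 -0.432  0.053] 53
 hub top [ 0.641 -0.487  0.037] 140
scene 682 [ 0.6336916  -0.08529733  0.15014112] [0.73642246 0.16486166 0.21270946]
218 262 184 227
side 859 [ 0.63282394 -0.08689607  0.15005973] [0.73006737 0.15894335 0.21474966]
277 308 149 209
```

View pics/crop.png

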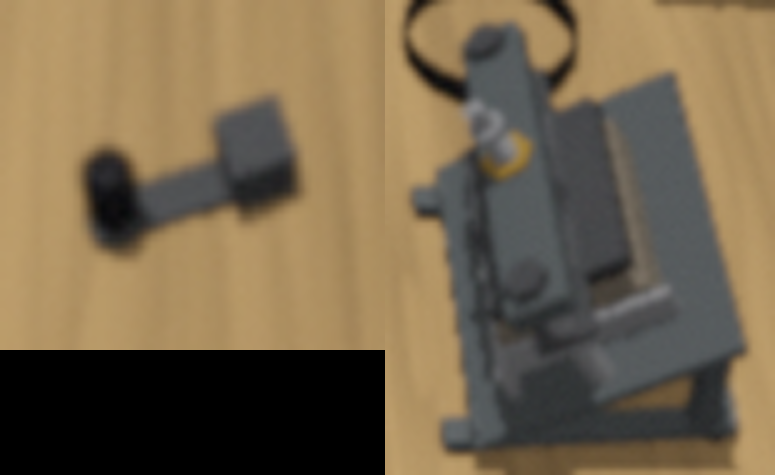

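Crop: the left panel shows crank B with its hub at (255,150) and grip at (110,200). At 0.56 m it is nearest the base (A is at 0.735, C at 0.80), so it is the one meant. The right panel shows the screw's bright square end at (478,112) on the beam. Next I'll estimate the screw axis from the beam-top plane and the shaft points.

Run:
```python
from h import *
for n in("side","scene"):
    z=np.load(n+".npz");P=z["P"];p=z["p"].astype(int)
    m=(P[...,0]>.58)&(P[...,0]<.8)&(abs(P[...,1]-.04)<.16)&(P[...,2]>.12)&(P[...,2]<.30)
    q=P[m]
    # RANSAC plane with normal ~ (-.5,*,.87)
    rng=np.random.default_rng(0);best=0
    for i in range(3000):
        a=q[rng.choice(len(q),3,False)];nn=np.cross(a[1]-a[0],a[2]-a[0]);l=np.linalg.norm(nn)
        if l<1e-5: continue
        nn/=l; nn*=np.sign(nn[2])
        if abs(nn[2]-.866)>.08 or nn[0]>0: continue
        s=(abs((q-a[0])@nn)<.002).sum()
        if s>best: best=s;N=nn;c=a[0]
    k=abs((q-c)@N)<.002;c=q[k].mean(0);N=np.linalg.svd(q[k]-c)[2][2];N*=np.sign(N[2])
    print(n,best,c.round(4),N.round(3))
    h=(q-c)@N;t=q[(h>.012)&(h<.075)];hh=h[(h>.012)&(h<.075)]
    for lo in np.arange(.01,.075,.008):
        s=(hh>lo)&(hh<=lo+.008)
        if s.sum():print(round(lo,3),s.sum(),np.median(t[s],0).round(4), np.ptp(t[s],axis=0).round(3))
```

```text
side 386 [0.6662 0.0275 0.1665] [-0.481 -0.006  0.876]
0.01 10 [0.6599 0.0335 0.1803] [0.009 0.217 0.006]
0.018 11 [0.6535 0.0317 0.1854] [0.013 0.011 0.011]
0.026 8 [0.6447 0.0295 0.1898] [0.018 0.015 0.006]
0.034 23 [0.6489 0.0317 0.1998] [0.019 0.02  0.015]
0.042 9 [0.6421 0.0325 0.2067] [0.009 0.005 0.009]
0.05 11 [0.6367 0.0366 0.2114] [0.009 0.009 0.005]
0.058 1 [0.6328 0.0358 0.2147] [0. 0. 0.]
scene 278 [0.7099 0.0483 0.1337] [-0.467 -0.009  0.884]
0.01 38 [0.6875 0.041  0.1392] [0.019 0.227 0.013]
0.018 11 [0.6877 0.1496 0.145 ] [0.026 0.222 0.014]
0.026 86 [0.6919 0.0902 0.1596] [0.04  0.25  0.025]
0.034 129 [0.6889 0.0721 0.1656] [0.043 0.246 0.026]
0.042 304 [0.6758 0.0575 0.169 ] [0.042 0.244 0.027]
0.05 99 [0.6674 0.0436 0.1721] [0.034 0.24  0.019]
0.058 13 [0.6631 0.0411 0.1794] [0.016 0.127 0.008]
0.066 12 [0.6583 0.0426 0.186 ] [0.011 0.018 0.009]
0.074 1 [0.6594 0.0447 0.1914] [0. 0. 0.]
```

```bash
python3 -m crank '[[[3.3,-2.1,0.8],[0,0,0]],[[3.3,-2.1,0.8],[0,0,0]],[[3.3,-2.1,0.8],[0,0,0]],[[3.3,-2.1,0.8],[0,0,0]],[[3.3,-2.1,0.8],[0,0,0]]]' 5.5 && python3 -m crank '[[[3.3,-2.1,0.8],[0,0,0]],[[3.3,-2.1,0.8],[0,0,0]],[[3.3,-2.1,0.8],[0,0,0]],[[3.3,-2.1,0.8],[0,0,0]],[[3.3,-2.1,0.8],[0,0,0]]]' && python3 -m crank '[[[0,0,0],[0,0,0]],[[0,0,0],[0,0,0]]]'
cat >> h.py <<'E'
def tool():
    o=monitor.get_obs();return Ro.from_rotvec(o["orientation"]).as_matrix(),np.array(o["tcp_pos"])
def to(pos,Rt=None):
    """shift (cm, current tool axes) and turn (tool axes) still to go"""
    R,t=tool();print("shift cm",(R.T@(np.array(pos)-t)*100).round(2))
    if Rt is not None:print("turn",Ro.from_matrix(R.T@Rt).as_rotvec().round(3))
E
python3 - <<'E'
from h import *
p,d,P=grab("wrist");save(p,"w1.png",1.2)
m=(P[...,2]>.031)&(P[...,2]<.042)&(np.hypot(P[...,0]-.457,P[...,1]+.343)<.035)
q=P[m];c=cv2.minAreaRect((q[:,:2]*1000).astype(np.float32));print("hub top",c,np.median(q[:,2]),m.sum())
m=(P[...,2]>.046)&(P[...,2]<.065)&(np.hypot(P[...,0]-.402,P[...,1]+.361)<.035)
q=P[m];print("grip top",cv2.minEnclosingCircle((q[:,:2]*1000).astype(np.float32)),np.median(q[:,2]),m.sum())
R,t=tool();print(t,np.degrees(np.arctan2(R[1,0],R[0,0])))
E
```

```text
clock: 0.6
tcp_pos: [0.3301, -0.492, 0.1907]
orientation: [-3.104, -0.48, 0.0]
contact_force: [1.4, -0.4, 0.7]
grip_width: 0.055
gripper_force: 0.0
clock: 1.1
tcp_pos: [0.4556, -0.3422, 0.1508]
orientation: [-3.104, -0.48, 0.001]
contact_force: [0.0, -0.9, 0.9]
grip_width: 0.0547
gripper_force: 0.0
clock: 1.3
tcp_pos: [0.4554, -0.3425, 0.1508]
orientation: [-3.103, -0.484, 0.001]
contact_force: [-0.7, 0.5, 0.3]
grip_width: 0.0549
gripper_force: 0.0
hub top ((460.89739990234375, -342.6434326171875), (28.291521072387695, 27.040346145629883), 17.447572708129883) 0.03635486742072691 851
grip top ((403.82147216796875, -359.7930603027344), 10.787020683288574) 0.05289529282284933 369
[ 0.4545423  -0.34391136  0.15103578] 17.583067734536595
```

View pics/w1.png

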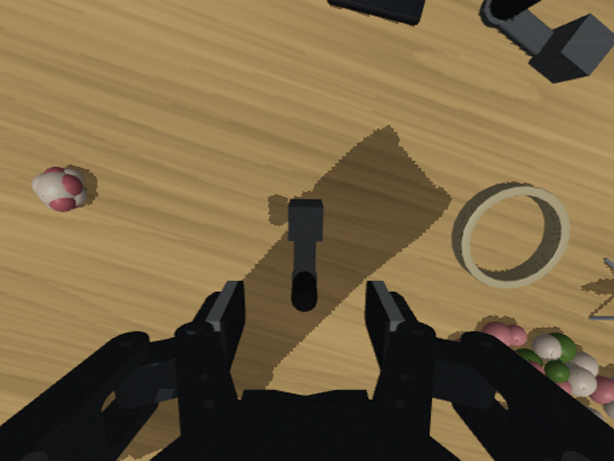

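The wrist view shows the hub at (306,218) and grip at (304,292) between the fingers, nothing else nearby. The flats are aligned (17.5°). Going down to grasp.

```bash
python3 -m crank '[[[0.6,0.1,4],[0,0,0]],[[0,0,4],[0,0,0]],[[0,0,4],[0,0,0]],[[0,0,2.3],[0,0,0]],[[0,0,0],[0,0,0]]]' 5.5 && python3 -m crank '[[[0,0,0],[0,0,0]],[[0,0,0],[0,0,0]],[[0,0,0],[0,0,0]],[[0,0,0],[0,0,0]],[[0,0,0],[0,0,0]]]' 0 90 && python3 -m crank '[[[0,0,0],[0,0,0]],[[0,0,-2],[0,0,0]],[[0,0,-4],[0,0,0]],[[0,0,-4],[0,0,0]],[[0,0,-4],[0,0,0]]]'
python3 - <<'E'
from h import *
N=np.array([-.5,0,.866]);S=np.array([.648,.034,.197])
# look pose: tool z=-N, tool x ~ +y world
x=np.array([0,1,0.]);R=np.c_[x,np.cross(-N,x),-N]
print(R.round(2));print(monitor.get_obs()["contact_force"])
to(S+N*.12-.05*x,R)
E
```

```text
clock: 1.85
tcp_pos: [0.4576, -0.343, 0.0052]
orientation: [-3.102, -0.476, 0.009]
contact_force: [-0.0, 0.0, 0.1]
grip_width: 0.0551
gripper_force: 0.0
clock: 2.35
tcp_pos: [0.4619, -0.3439, 0.0103]
orientation: [3.102, 0.479, 0.003]
contact_force: [-1.9, -0.1, 7.6]
grip_width: 0.0267
gripper_force: 88.4
clock: 2.85
tcp_pos: [0.4607, -0.3427, 0.1503]
orientation: [3.104, 0.48, 0.001]
contact_force: [0.8, -1.0, -3.5]
grip_width: 0.0269
gripper_force: 87.9
[[ 0.    0.87  0.5 ]
 [ 1.   -0.   -0.  ]
 [ 0.    0.5  -0.87]]
[ 0.79273977 -0.99867584 -3.46044202]
shift cm [ 22.   -27.3  -15.07]
turn [-0.451  0.33  -1.233]
```

```bash
python3 -m crank '[[[2.4,-3,-1.7],[0,0,0]],[[2.4,-3,-1.7],[0,0,0]],[[2.4,-3,-1.7],[0,0,0]],[[2.4,-3,-1.7],[0,0,0]],[[2.4,-3,-1.7],[0,0,0]]]' && python3 -m crank '[[[2.4,-3,-1.7],[0,0,0]],[[2.4,-3,-1.7],[0,0,0]],[[2.4,-3,-1.7],[0,0,0]],[[2.4,-3,-1.7],[0,0,0]]]' && python3 -m crank '[[[0,0,0],[-0.045,0.033,-0.123]],[[0,0,0],[-0.045,0.033,-0.123]],[[0,0,0],[-0.045,0.033,-0.123]],[[0,0,0],[-0.045,0.033,-0.123]],[[0,0,0],[-0.045,0.033,-0.123]]]' && python3 -m crank '[[[0,0,0],[-0.045,0.033,-0.123]],[[0,0,0],[-0.045,0.033,-0.123]],[[0,0,0],[-0.045,0.033,-0.123]],[[0,0,0],[-0.045,0.033,-0.123]],[[0,0,0],[-0.045,0.033,-0.123]]]' && python3 -m crank '[[[0,0,0],[0,0,0]],[[0,0,0],[0,0,0]]]'
python3 - <<'E'
from h import *
N=np.array([-.5,0,.866]);S=np.array([.648,.034,.197])
x=np.array([0,1,0.]);R=np.c_[x,np.cross(-N,x),-N]
to(S+N*.12-.05*x,R)
p,d,P=grab("wrist");save(p,"w2.png",1.5)
print(monitor.get_obs()["joints"].round(2))
E
```

```text
clock: 3.35
tcp_pos: [0.5302, -0.1621, 0.2346]
orientation: [3.104, 0.48, 0.001]
contact_force: [1.5, -0.2, -3.3]
grip_width: 0.0262
gripper_force: 88.1
clock: 3.75
tcp_pos: [0.5854, -0.0189, 0.3026]
orientation: [3.104, 0.48, 0.001]
contact_force: [0.9, -0.2, -2.6]
grip_width: 0.0266
gripper_force: 88.1
clock: 4.25
tcp_pos: [0.5849, -0.0198, 0.3017]
orientation: [2.619, 1.317, 0.289]
contact_force: [0.7, 1.1, -3.3]
grip_width: 0.0264
gripper_force: 88.3
clock: 4.75
tcp_pos: [0.5844, -0.0201, 0.3015]
orientation: [1.924, 1.928, 0.516]
contact_force: [0.0, 0.5, -2.7]
grip_width: 0.0267
gripper_force: 88.4
clock: 4.95
tcp_pos: [0.5849, -0.0206, 0.3015]
orientation: [1.936, 1.92, 0.515]
contact_force: [-0.3, 0.4, -3.2]
grip_width: 0.0266
gripper_force: 88.2
shift cm [0.46 0.24 0.2 ]
turn [-0.002  0.002 -0.008]
[ 0.28  0.05 -0.38  2.07  0.14  0.52 -0.22]
```

View pics/w2.png

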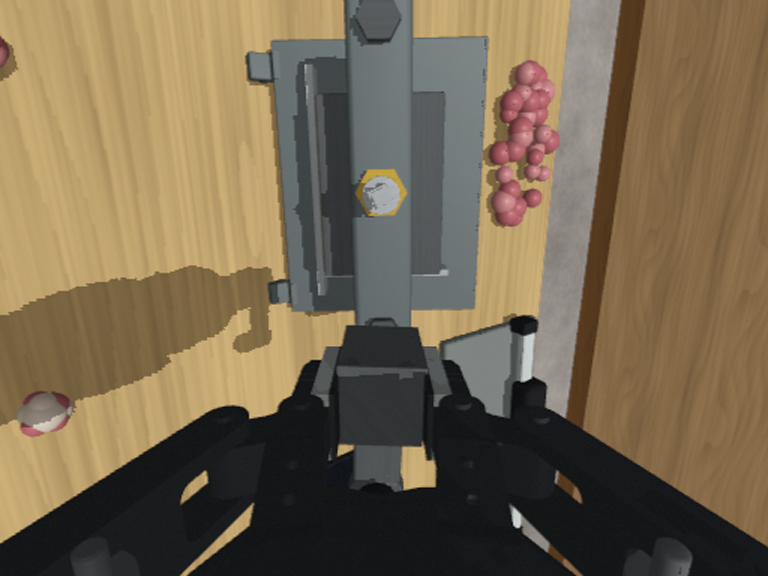

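The wrist view shows the screw's square end at (381,194), round which sits the brass nut. The hub is in the fingers at (382,390). I'll enlarge the square and compute the pose.

```bash
cat > sp.py <<'E'
from h import *
def spindle():
    z=np.load("wrist.npz");P=z["P"];M=z["M"]
    ok=np.isfinite(P[...,2])&(P[...,2]>.12)&(P[...,2]<.24)&(abs(P[...,1]-.034)<.09)&(P[...,0]>.58)&(P[...,0]<.72)
    q=P[ok];N=np.array([-.5,0,.866])
    h=q@N;hist,e=np.histogram(h,np.arange(h.min(),h.max(),.001));h0=e[hist.argmax()]
    k=abs(h-h0-.0005)<.003;c=np.median(q[k],0)
    for _ in range(3):
        k=abs((q-c)@N)<.0025;c=q[k].mean(0);N=np.linalg.svd(q[k]-c,full_matrices=False)[2][2];N*=np.sign(N[2])
    H=(P-c)@N
    return P,M,c,N,H,ok
E
python3 - <<'E'
from sp import *
P,M,c,N,H,ok=spindle();print("beam",c.round(4),N.round(3))
# beam long axis
b=ok&(abs(H)<.0025);q=P[b]
for lo in np.arange(.015,.06,.0025):
    s=ok&(H>lo)&(H<=lo+.0025)
    if s.sum()>3:print(round(lo,4),s.sum(),P[s].mean(0).round(4),np.ptp(P[s],axis=0).round(3))
p=np.load("wrist.npz")["p"];save(p[100:160,224:284],"w2c.png",9)
e=N*0+[0,1,0];e=e-N*(e@N);e/=np.linalg.norm(e);g=np.cross(N,e)
q2=np.c_[(q-c)@e,(q-c)@g]; 
bins=np.arange(-.08,.09,.01);L=[(bb,(q2[(abs(q2[:,0]-bb)<.005)][:,1].min(),q2[(abs(q2[:,0]-bb)<.005)][:,1].max())) for bb in bins if (abs(q2[:,0]-bb)<.005).sum()>5]
L=np.array([[a,*m] for a,m in L]);print((L*1000).round(1).tolist())
E
```

```text
beam [0.6645 0.0426 0.1647] [-0.499 -0.004  0.867]
0.0325 21 [0.646  0.0342 0.194 ] [0.019 0.023 0.011]
0.035 286 [0.6466 0.0356 0.196 ] [0.02  0.023 0.012]
0.0375 4 [0.6437 0.0327 0.1964] [0.013 0.016 0.007]
0.05 66 [0.6387 0.0352 0.2096] [0.012 0.015 0.007]
0.0525 114 [0.6377 0.0345 0.2113] [0.012 0.014 0.006]
0.055 13 [0.6363 0.0342 0.2123] [0.009 0.01  0.005]
[[-80.0, -21.5, 20.4], [-70.0, -21.4, 20.2], [-60.0, -21.3, 20.9], [-50.0, -21.2, 20.8], [-40.0, -21.1, 20.4], [-30.0, -21.0, 21.1], [-20.0, -20.9, 21.0], [-10.0, -20.7, 20.7], [-0.0, -20.7, 21.4], [10.0, -20.5, 21.1], [20.0, -20.4, 20.9], [30.0, -20.3, 21.5], [40.0, -21.1, 21.3], [50.0, -20.1, 21.0], [60.0, -20.9, 21.7], [70.0, -20.8, 21.4], [80.0, -20.7, 21.1]]
```

View pics/w2c.png

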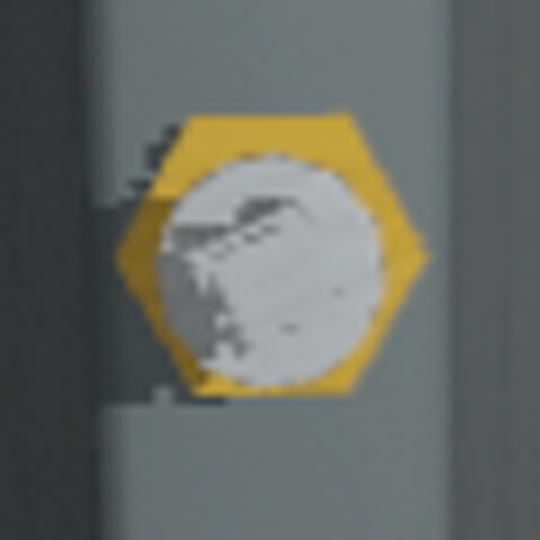

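The crop shows the shoulder disc centred at (272,270). The square has its upper-left edges near (200,260)–(300,205), so it is yawed roughly 25–30°. I'll fit it from depth.

```bash
cat >> sp.py <<'E'
def fit(P,M,c,N,H,ok):
    Rt=tool()[0]
    e=Rt[:,0]-N*(N@Rt[:,0]);e/=np.linalg.norm(e);g=np.cross(-N,e)   # ~ tool x,y
    def pr(m): return np.c_[(P[m]-c)@e,(P[m]-c)@g]*1000
    ctr,_=cv2.minEnclosingCircle(pr(ok&(H>.033)&(H<.039)).astype(np.float32));print("shoulder ctr",np.round(ctr,2),"r",round(_,2),"h",np.median(H[ok&(H>.033)&(H<.039)]).round(4))
    q=pr(ok&(H>.046)&(H<.058));print("sq",cv2.minAreaRect(q.astype(np.float32)),len(q),"h",np.percentile(H[ok&(H>.046)&(H<.058)],[10,50,90]).round(4))
    # template: min over yaw of spread
    for a in range(0,90,6):
        t=np.radians(a);R=np.array([[np.cos(t),np.sin(t)],[-np.sin(t),np.cos(t)]]);w=q@R.T
        lo,hi=np.percentile(w,2,0),np.percentile(w,98,0);print(a,(hi-lo).round(1),((lo+hi)/2@R).round(2))
    return e,g,ctr
E
python3 - <<'E'
from sp import *
fit(*spindle())
E
```

```text
shoulder ctr [-7.71  0.02] r 11.82 h 0.0359
sq ((-7.822122573852539, 0.0147552490234375), (11.892107009887695, 11.915910720825195), 65.597900390625) 196 h [0.0516 0.0534 0.0547]
0 [12.8 13.1] [-7.48  0.22]
6 [13.2 13.4] [-7.62  0.15]
12 [13.4 13.5] [-7.77  0.05]
18 [13.5 13.5] [-7.87 -0.08]
24 [13.7 13.6] [-7.87 -0.05]
30 [13.3 13.6] [-7.8  -0.06]
36 [13.1 13.4] [-7.72 -0.09]
42 [12.9 13.1] [-7.76  0.09]
48 [12.5 12.7] [-7.84  0.09]
54 [12.1 12.2] [-7.78 -0.02]
60 [11.6 11.8] [-7.85  0.02]
66 [11.4 11.8] [-7.8   0.02]
72 [11.5 11.6] [-7.83  0.05]
78 [11.8 12. ] [-7.76  0.04]
84 [12.5 12.5] [-7.61  0.12]
```

Run:
```python
from sp import *
import io,contextlib
P,M,c,N,H,ok=spindle()
T=M@np.linalg.inv(optics.camera_model("wrist")["hand_eye"]);R,t=T[:3,:3],T[:3,3]
with contextlib.redirect_stdout(io.StringIO()): e,g,ctr=fit(P,M,c,N,H,ok)
S=c+N*.0362+e*ctr[0]/1000+g*ctr[1]/1000
print("seat world",S.round(4),"in tool cm",(R.T@(S-t)*100).round(2),"N tool",(R.T@N).round(4))
Q=(P-t)@R
m=(abs(Q[...,0])<.03)&(abs(Q[...,1])<.0145)&(Q[...,2]>-.06)&(Q[...,2]<.03)
q=Q[m]*1000;print(len(q))
hi,ed=np.histogram(q[:,2],np.arange(-60,30,2));print([(ed[i],h) for i,h in enumerate(hi) if h>20])
hx,ed=np.histogram(q[:,0],np.arange(-30,30,2));print([(ed[i],h) for i,h in enumerate(hx) if h>20])
top=q[abs(q[:,2]-np.median(q[q[:,2]<-15][:,2]))<3];print("top",np.percentile(top,[1,50,99],axis=0).round(1))
A=np.c_[top[:,:2],np.ones(len(top))];print("top tilt",np.linalg.lstsq(A,top[:,2],rcond=None)[0].round(3))
f=q[(q[:,2]>-20)&(q[:,2]<10)];print("front",np.percentile(f,[1,50,99],axis=0).round(1))
if len(f)>20:print("tilt",np.linalg.lstsq(np.c_[f[:,1:],np.ones(len(f))],f[:,0],rcond=None)[0].round(3))
```

```text
seat world [0.6464 0.0348 0.196 ] in tool cm [ 5.56  0.04 12.2 ] N tool [-0.0063 -0.0012 -1.    ]
5179
[(np.int64(-46), np.int64(25)), (np.int64(-44), np.int64(22)), (np.int64(-42), np.int64(23)), (np.int64(-40), np.int64(104)), (np.int64(-38), np.int64(197)), (np.int64(-36), np.int64(70)), (np.int64(-34), np.int64(59)), (np.int64(-32), np.int64(59)), (np.int64(-30), np.int64(55)), (np.int64(-28), np.int64(1117)), (np.int64(-26), np.int64(1976)), (np.int64(-24), np.int64(121)), (np.int64(-22), np.int64(95)), (np.int64(-20), np.int64(112)), (np.int64(-18), np.int64(89)), (np.int64(-16), np.int64(107)), (np.int64(-14), np.int64(82)), (np.int64(-12), np.int64(84)), (np.int64(-10), np.int64(88)), (np.int64(-8), np.int64(88)), (np.int64(-6), np.int64(71)), (np.int64(-4), np.int64(78)), (np.int64(-2), np.int64(62)), (np.int64(0), np.int64(70)), (np.int64(2), np.int64(61)), (np.int64(4), np.int64(65)), (np.int64(6), np.int64(57)), (np.int64(8), np.int64(56))]
[(np.int64(-18), np.int64(38)), (np.int64(-16), np.int64(201)), (np.int64(-14), np.int64(210)), (np.int64(-12), np.int64(226)), (np.int64(-10), np.int64(263)), (np.int64(-8), np.int64(254)), (np.int64(-6), np.int64(270)), (np.int64(-4), np.int64(252)), (np.int64(-2), np.int64(276)), (np.int64(0), np.int64(267)), (np.int64(2), np.int64(279)), (np.int64(4), np.int64(272)), (np.int64(6), np.int64(276)), (np.int64(8), np.int64(387)), (np.int64(10), np.int64(1373)), (np.int64(12), np.int64(335))]
top [[-16.  -12.8 -27.6]
 [ -0.7   0.3 -25.8]
 [ 12.2  13.9 -23.4]]
top tilt [ 7.0000e-03  1.0000e-03 -2.5745e+01]
front [[  9.4 -14.  -19.8]
 [ 11.7   0.3  -7.5]
 [ 12.6  14.2   9.5]]
tilt [-2.6000e-02  3.0000e-03  1.1683e+01]
```

```bash
python3 -m crank '[[[4,-0.08,0],[0,0,0]],[[1.74,0,0],[0,0,0]],[[0,0,2],[0,0,-0.137]],[[0,0,2],[0,0,-0.137]],[[0,0,2],[0,0,-0.136]]]' && python3 -m crank '[[[0,0,2],[0,0,0]],[[0,0,1],[0,0,0]],[[0,0,0],[0,0,0]]]' && python3 -m crank '[[[0,0,0.3],[0,0,0]],[[0,0,0.3],[0,0,0]],[[0,0,0],[0,0,0]]]'
python3 - <<'E'
from h import *
grab("wrist");p,d,P=grab("side");save(p[140:215,255:330],"s3.png",6)
R,t=tool();S=np.array([.6464,.0348,.196]);print("seat in tool cm",(R.T@(S-t)*100).round(2))
E
```

```text
clock: 5.5
tcp_pos: [0.6159, 0.0382, 0.249]
orientation: [1.468, 2.239, 0.392]
contact_force: [-0.3, -0.3, -2.5]
grip_width: 0.0264
gripper_force: 88.4
clock: 5.8
tcp_pos: [0.6299, 0.0375, 0.2216]
orientation: [1.475, 2.237, 0.392]
contact_force: [-0.7, -0.7, -3.3]
grip_width: 0.0262
gripper_force: 88.2
clock: 6.1
tcp_pos: [0.633, 0.0372, 0.2183]
orientation: [1.472, 2.236, 0.393]
contact_force: [0.0, 0.5, -4.2]
grip_width: 0.0262
gripper_force: 88.2
seat in tool cm [-0.24 -0.05  2.61]
```

View pics/s3.png

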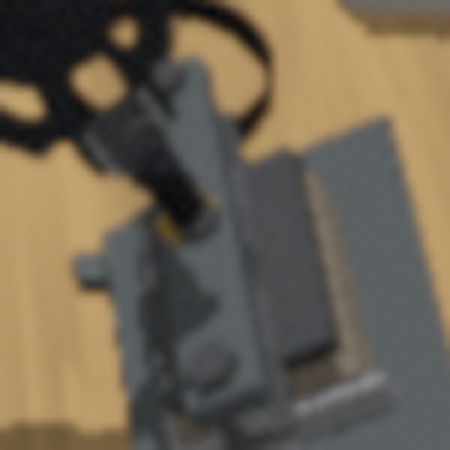

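The side crop shows the crank over the screw at (195,215), with the grip leaning off towards the beam's near end. No contact force so far. Pushing home gently.

```bash
python3 -m crank '[[[0,0,0.2],[0,0,0]],[[0,0,0.2],[0,0,0]],[[0,0,0],[0,0,0]]]' && python3 -m crank '[[[0,0,0.2],[0,0,0]],[[0,0,0.2],[0,0,0]],[[0,0,0],[0,0,0]]]'
```

```text
clock: 6.5
tcp_pos: [0.6348, 0.0371, 0.2141]
orientation: [1.473, 2.237, 0.393]
contact_force: [0.1, 0.5, -3.2]
grip_width: 0.0264
gripper_force: 88.2
clock: 6.8
tcp_pos: [0.6368, 0.0372, 0.2105]
orientation: [1.473, 2.237, 0.393]
contact_force: [0.9, -0.4, -3.4]
grip_width: 0.0261
gripper_force: 88.2
```

```bash
python3 -m crank '[[[0,0,0.3],[0,0,0]],[[0,0,0.3],[0,0,0]],[[0,0,0],[0,0,0]]]' && python3 -m crank '[[[0,0,0.1],[0,0,0]],[[0,0,0.1],[0,0,0]],[[0,0,0],[0,0,0]]]'  && python3 -m crank '[[[0,0,0.1],[0,0,0]],[[0,0,0.1],[0,0,0]],[[0,0,0],[0,0,0]]]'
```

```text
clock: 7.1
tcp_pos: [0.6398, 0.0371, 0.2051]
orientation: [1.473, 2.237, 0.392]
contact_force: [-0.4, -0.5, -3.2]
grip_width: 0.0269
gripper_force: 88.2
clock: 7.4
tcp_pos: [0.6407, 0.0372, 0.2043]
orientation: [1.472, 2.236, 0.393]
contact_force: [-4.4, 0.5, 0.6]
grip_width: 0.0265
gripper_force: 89.1
clock: 7.7
tcp_pos: [0.6409, 0.0372, 0.2041]
orientation: [1.471, 2.235, 0.391]
contact_force: [-21.7, -1.1, 20.6]
grip_width: 0.0265
gripper_force: 92.4
```

Contact is at the expected depth, so the crank is home. Releasing, rising and moving over the grip.

```bash
python3 -m crank '[[[0,0,-0.2],[0,0,0]],[[0,0,0],[0,0,0]],[[0,0,0],[0,0,0]],[[0,0,0],[0,0,0]]]' 5 && python3 -m crank '[[[0,0,-4],[0,0,0]],[[0,0,-4],[0,0,0]],[[-3.2,0,0],[0,0,0]],[[-3,0,0],[0,0,0]],[[0,0,0],[0,0,0]]]' && python3 -m crank '[[[0,0,0],[0,0,0]]]'
cat > gr.py <<'E'
from h import *
p,d,P=grab("wrist");z=np.load("wrist.npz")
T=z["M"]@np.linalg.inv(optics.camera_model("wrist")["hand_eye"]);R,t=T[:3,:3],T[:3,3]
S=np.array([.6464,.0348,.196]);N=np.array([-.499,-.004,.867])
H=(P-S)@N; D=P-S-H[...,None]*N; rad=np.linalg.norm(D,axis=-1)
def rep(n,m):
    q=(P[m]-t)@R*1000
    if m.sum()<10: return print(n,m.sum())
    print(n,m.sum(),"tool mm",q.mean(0).round(1),cv2.minAreaRect(q[:,:2].astype(np.float32)),"H",np.median(H[m]).round(4),"rad",rad[m].mean().round(4))
rep("hub top",(rad<.022)&(H>.015)&(H<.045))
rep("grip top",(rad<.075)&(rad>.045)&(H>.040)&(H<.060))
E
python3 gr.py; python3 -c "
from h import *
z=np.load('wrist.npz');save(z['p'],'w4.png',1.2)"
```

```text
clock: 8.1
tcp_pos: [0.6412, 0.0372, 0.204]
orientation: [1.472, 2.236, 0.394]
contact_force: [-0.0, -0.4, -0.3]
grip_width: 0.0502
gripper_force: 0.0
clock: 8.6
tcp_pos: [0.6236, -0.0248, 0.2868]
orientation: [1.478, 2.229, 0.392]
contact_force: [-0.6, -0.1, -0.3]
grip_width: 0.0498
gripper_force: 0.0
clock: 8.7
tcp_pos: [0.6223, -0.0206, 0.2853]
orientation: [1.475, 2.235, 0.393]
contact_force: [0.2, -0.4, -0.1]
grip_width: 0.0497
gripper_force: 0.0
hub top 1800 tool mm [58.6 -1.5 53.3] ((58.50453567504883, -1.537541389465332), (30.18087387084961, 28.087820053100586), 6.561363697052002) H 0.0367 rad 0.0112
grip top 676 tool mm [-0.8 -8.2 42.8] ((-2.283816337585449, -8.258832931518555), (20.018077850341797, 21.31167984008789), 22.535898208618164) H 0.0476 rad 0.0617
```

View pics/w4.png

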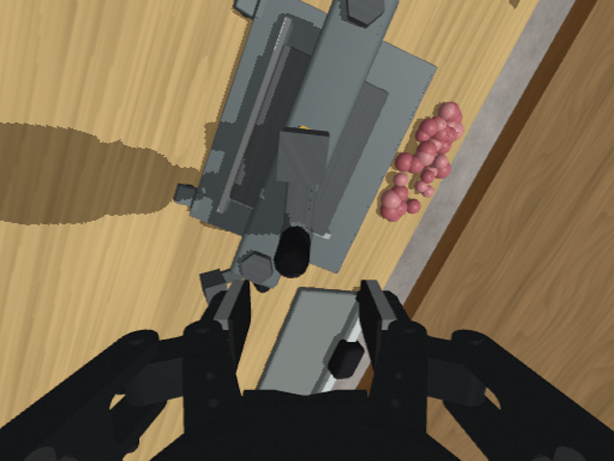

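The wrist view shows the crank sitting home with the hub at (303,150) and the grip at (292,250). It sagged about 6.5° within the slack. Going onto the grip and tabulating the circle's chords (24° per row, 15 rows per turn).

```bash
python3 -m crank '[[[-0.1,-0.83,2.4],[0,0,0]],[[0,0,2.5],[0,0,0]],[[0,0,2.5],[0,0,0]],[[0,0,0],[0,0,0]]]' 4.6 && python3 -m crank '[[[0,0,0],[0,0,0]],[[0,0,0],[0,0,0]],[[0,0,0],[0,0,0]],[[0,0,0],[0,0,0]]]' 0 40
python3 - <<'E'
from h import *
R,t=tool();S=np.array([.6464,.0348,.196]);print("seat in tool mm",(R.T@(S-t)*1000).round(1))
f=np.radians(186.5+24*np.arange(16));p=np.c_[np.cos(f),np.sin(f)]*6
print(np.diff(p,axis=0).round(2).tolist())
E
```

```text
clock: 9.15
tcp_pos: [0.6516, -0.0222, 0.2139]
orientation: [1.473, 2.243, 0.391]
contact_force: [-0.0, 0.2, 0.6]
grip_width: 0.0458
gripper_force: 0.0
clock: 9.55
tcp_pos: [0.6528, -0.023, 0.2187]
orientation: [1.471, 2.236, 0.395]
contact_force: [-0.1, 3.0, -0.2]
grip_width: 0.0206
gripper_force: 39.0
seat in tool mm [59.8  7.4 16.5]
[[0.79, -2.37], [1.69, -1.84], [2.29, -0.99], [2.49, 0.02], [2.27, 1.03], [1.65, 1.87], [0.75, 2.38], [-0.28, 2.48], [-1.27, 2.15], [-2.03, 1.45], [-2.44, 0.5], [-2.44, -0.54], [-2.01, -1.48], [-1.23, -2.17], [-0.24, -2.48]]
```

```bash
python3 -m crank '[[[0.79,-2.37,0.02],[0,0,0]],[[1.69,-1.84,0.04],[0,0,0]],[[0,0,0],[0,0,0]]]'
python3 - <<'E'
from h import *
R,t=tool();S=np.array([.6464,.0348,.196]);v=-(R.T@(S-t)*1000);print("grip rel seat",v.round(1),np.hypot(v[0],v[1]),np.degrees(np.arctan2(v[1],v[0]))%360, "F tool",R.T@monitor.get_obs()["contact_force"])
E
```

```text
clock: 9.85
tcp_pos: [0.6102, -0.0166, 0.194]
orientation: [1.469, 2.236, 0.395]
contact_force: [-3.5, 0.7, 8.3]
grip_width: 0.0207
gripper_force: 41.5
grip rel seat [-34.4 -50.  -16.5] 60.69498385024466 235.5170883114543 F tool [ 0.19816012  1.29855356 -8.95518896]
```

```bash
cat > st.py <<'E'
from h import *
o=monitor.get_obs();R,t=tool();S=np.array([.6464,.0348,.196]);v=-(R.T@(S-t)*1000);print("rel seat0",v.round(1),"r",np.hypot(v[0],v[1]).round(1),"ang",(np.degrees(np.arctan2(v[1],v[0]))%360).round(1),"F",(R.T@o["contact_force"]).round(1),"w",o["grip_width"].round(4),"q",o["joints"].round(2))
E
python3 -m crank '[[[2.29,-0.99,0.04],[0,0,0]],[[2.49,0.02,0.04],[0,0,0]],[[2.27,1.03,0.04],[0,0,0]],[[0,0,0],[0,0,0]]]' && python3 st.py && python3 -m crank '[[[1.65,1.87,0.04],[0,0,0]],[[0.75,2.38,0.04],[0,0,0]],[[-0.28,2.48,0.04],[0,0,0]],[[-1.27,2.15,0.04],[0,0,0]],[[0,0,0],[0,0,0]]]' && python3 st.py
```

```text
clock: 10.25
tcp_pos: [0.5864, 0.0505, 0.1791]
orientation: [1.467, 2.24, 0.394]
contact_force: [-16.3, 2.8, 9.8]
grip_width: 0.0206
gripper_force: 45.6Traceback (most recent call last):
  File "st.py", line 2, in <module>
    o=monitor.get_obs();R,t=tool();S=np.array([.6464,.0348,.196]);v=-(R.T@(S-t)*1000);print("rel seat0",v.round(1),"r",np.hypot(v[0],v[1]).round(1),"ang",(np.degrees(np.arctan2(v[1],v[0]))%360).round(1),"F",(R.T@o["contact_force"]).round(1),"w",o["grip_width"].round(4),"q",o["joints"].round(2))
                                                                                                                                                                                                                                                     ^^^^^^^^^^^^^^^^^^^^^
AttributeError: 'float' object has no attribute 'round'
```

```bash
sed -i 's/o\["grip_width"\].round(4)/round(o["grip_width"],4)/' st.py; python3 st.py
```

```text
rel seat0 [ 38.5 -49.1 -15.3] r 62.4 ang 308.1 F [  6.2  -7.4 -16.6] w 0.0206 q [-0.07  0.21 -0.22  2.21  0.69  0.28 -0.49]
```

```bash
python3 -m crank '[[[1.7,1.8,-0.06],[0,0,0]],[[0.75,2.38,0.03],[0,0,0]],[[-0.28,2.48,0.04],[0,0,0]],[[0,0,0],[0,0,0]]]' && python3 st.py && python3 -m crank '[[[-1.27,2.15,0.04],[0,0,0]],[[-2.03,1.45,0.04],[0,0,0]],[[-2.44,0.5,0.04],[0,0,0]],[[-2.44,-0.54,0.04],[0,0,0]],[[0,0,0],[0,0,0]]]' && python3 st.py
```

```text
clock: 10.65
tcp_pos: [0.6363, 0.098, 0.2077]
orientation: [1.467, 2.236, 0.404]
contact_force: [-3.3, 8.5, 4.2]
grip_width: 0.0208
gripper_force: 41.4
rel seat0 [ 59.2  22.5 -14.9] r 63.3 ang 20.8 F [ 8.1  2.7 -5.3] w 0.0208 q [-0.11  0.26 -0.26  2.06  0.64  0.39 -0.47]
clock: 11.15
tcp_pos: [0.6909, 0.0271, 0.2367]
orientation: [1.478, 2.23, 0.389]
contact_force: [-5.7, -0.9, 9.0]
grip_width: 0.021
gripper_force: 43.5
rel seat0 [-30.2  51.2 -13. ] r 59.4 ang 120.6 F [ -0.7  -0.8 -10.7] w 0.021 q [ 0.1   0.3  -0.33  1.93  0.46  0.45 -0.15]
```

```bash
cat >> st.py <<'E'
import sys
C=np.array([1.2,0.3]);a=np.arctan2(v[1]-C[1],v[0]-C[0])
f=a+np.radians(24)*np.arange(1,6);p=np.vstack([v[:2],C+60.3*np.c_[np.cos(f),np.sin(f)]])
print("ang about C",np.degrees(a).round(1),"next",(np.diff(p,axis=0)/10).round(2).tolist())
E
python3 - <<'E'
import numpy as np
from scipy.optimize import least_squares
q=np.array([[-59.8,-7.4],[-34.4,-50],[38.5,-49.1],[59.2,22.5],[-30.2,51.2]])
print(least_squares(lambda s:np.hypot(*(q-s[:2]).T)-s[2],[0,0,60]).x, least_squares(lambda s:np.hypot(*(q-s[:2]).T)-60,[0,0]).x)
E
python3 st.py
```

```text
[ 1.75114961 -0.48568767 61.36549202] [ 1.47578696 -0.788824  ]
rel seat0 [-30.2  51.2 -13. ] r 59.4 ang 120.6 F [ -0.7  -0.8 -10.7] w 0.021 q [ 0.1   0.3  -0.33  1.93  0.46  0.45 -0.15]
ang about C 121.7 next [[-1.84, -1.69], [-0.95, -2.32], [0.07, -2.51], [1.09, -2.26], [1.91, -1.62]]
```

```bash
sed -i 's/C=np.array(.*);a=/C=np.array([1.5,-.6]);a=/' st.py; python3 -m crank '[[[-1.84,-1.69,0.04],[0,0,0]],[[-0.95,-2.32,0.04],[0,0,0]],[[0.07,-2.51,0.04],[0,0,0]],[[1.09,-2.26,0.04],[0,0,0]],[[0,0,0],[0,0,0]]]' && python3 st.py
```

```text
clock: 11.65
tcp_pos: [0.6243, -0.0204, 0.1967]
orientation: [1.476, 2.234, 0.388]
contact_force: [-8.1, -5.5, 8.7]
grip_width: 0.0211
gripper_force: 42.5
rel seat0 [-43.4 -39.  -11.3] r 58.3 ang 222.0 F [ -4.   -4.7 -11.6] w 0.0211 q [ 0.18  0.25 -0.32  2.11  0.46  0.3  -0.1 ]
ang about C -139.4 next [[1.9, -1.61], [2.44, -0.58], [2.46, 0.46], [2.07, 1.42], [1.31, 2.14]]
```

```bash
cat > hb.py <<'E'
from h import *
p,d,P=grab("wrist")
S=np.array([.6464,.0348,.196]);N=np.array([-.499,-.004,.867])
H=(P-S)@N; D=P-S-H[...,None]*N; rad=np.linalg.norm(D,axis=-1);lat=D[...,1]
b=(abs(H+.037)<.006)&(rad<.07);h=(rad<.011)&(H>.002)&(H<.05)
print("beam H",np.median(H[b]).round(4),b.sum(),"hub top H",np.median(H[h]).round(4),h.sum(),"=> shoulder above beam if home",(np.median(H[h])-np.median(H[b])-.036).round(4))
q=P[(rad<.018)&(abs(H-np.median(H[h]))<.0025)];c=q.mean(0);n=np.linalg.svd(q-c,full_matrices=False)[2][2];print("hub tilt deg",np.degrees(np.arccos(abs(n@N))).round(1))
E
python3 hb.py
```

```text
beam H -0.0362 8070 hub top H 0.0295 1781 => shoulder above beam if home 0.0297
hub tilt deg nanhb.py:7: RuntimeWarning: invalid value encountered in arccos
  q=P[(rad<.018)&(abs(H-np.median(H[h]))<.0025)];c=q.mean(0);n=np.linalg.svd(q-c,full_matrices=False)[2][2];print("hub tilt deg",np.degrees(np.arccos(abs(n@N))).round(1))
```

```bash
python3 -m crank '[[[1.9,-1.61,0.04],[0,0,0]],[[2.44,-0.58,0.04],[0,0,0]],[[2.46,0.46,0.04],[0,0,0]],[[2.07,1.42,0.04],[0,0,0]],[[0,0,0],[0,0,0]]]' && python3 st.py
```

```text
clock: 12.2
tcp_pos: [0.5949, 0.0663, 0.1779]
orientation: [1.467, 2.239, 0.397]
contact_force: [-7.1, 3.0, 4.7]
grip_width: 0.0207
gripper_force: 42.5
rel seat0 [ 50.3 -36.7 -10.1] r 62.2 ang 323.9 F [ 4.3 -2.3 -7.6] w 0.0207 q [-0.15  0.23 -0.16  2.19  0.7   0.28 -0.52]
ang about C -36.5 next [[1.01, 2.3], [0.02, 2.51], [-1.0, 2.3], [-1.85, 1.69], [-2.38, 0.79]]
```

```bash
python3 -m crank '[[[1.01,2.3,0.05],[0,0,0]],[[0.02,2.51,0.05],[0,0,0]],[[-1,2.3,0.05],[0,0,0]],[[-1.85,1.69,0.05],[0,0,0]],[[0,0,0],[0,0,0]]]' && python3 st.py
```

```text
clock: 12.7
tcp_pos: [0.6765, 0.0813, 0.2235]
orientation: [1.47, 2.23, 0.402]
contact_force: [-0.3, 3.7, 8.5]
grip_width: 0.0208
gripper_force: 42.5
rel seat0 [27.1 55.  -8.4] r 61.3 ang 63.8 F [ 1.9  5.2 -7.5] w 0.0208 q [-0.07  0.29 -0.25  1.97  0.54  0.42 -0.33]
ang about C 65.3 next [[-2.48, 0.47], [-2.46, -0.49], [-2.05, -1.45], [-1.28, -2.16], [-0.29, -2.49]]
```

```bash
python3 -m crank '[[[-2.48,0.47,0.04],[0,0,0]],[[-2.46,-0.49,0.04],[0,0,0]],[[-2.05,-1.45,0.04],[0,0,0]],[[-1.28,-2.16,0.04],[0,0,0]],[[0,0,0],[0,0,0]]]' && python3 st.py
```

```text
clock: 13.2
tcp_pos: [0.671, -0.0141, 0.2172]
orientation: [1.478, 2.232, 0.388]
contact_force: [-3.4, -2.1, 6.2]
grip_width: 0.0208
gripper_force: 42.7
rel seat0 [-57.5  10.2  -5.9] r 58.4 ang 169.9 F [-2.  -0.7 -7. ] w 0.0208 q [ 0.16  0.29 -0.31  1.99  0.41  0.38 -0.05]
ang about C 169.6 next [[0.04, -2.5], [1.08, -2.26], [1.91, -1.62], [2.41, -0.71], [2.49, 0.33]]
```

```bash
python3 -m crank '[[[0.04,-2.5,0.04],[0,0,0]],[[1.08,-2.26,0.04],[0,0,0]],[[1.91,-1.62,0.04],[0,0,0]],[[2.41,-0.71,0.04],[0,0,0]],[[0,0,0],[0,0,0]]]' && python3 st.py && python3 hb.py 2>/dev/null
```

```text
clock: 13.7
tcp_pos: [0.5955, 0.0135, 0.1721]
orientation: [1.471, 2.239, 0.39]
contact_force: [-10.7, -0.7, 9.0]
grip_width: 0.0208
gripper_force: 43.3
rel seat0 [  2.7 -59.9  -4.6] r 59.9 ang 272.6 F [  1.2  -4.7 -13.1] w 0.0208 q [-0.03  0.23 -0.17  2.2   0.58  0.24 -0.31]
ang about C -88.9 next [[2.44, 0.47], [2.0, 1.51], [1.21, 2.2], [0.21, 2.5], [-0.82, 2.37]]
beam H -0.0361 6776 hub top H 0.0225 1224 => shoulder above beam if home 0.0227
hub tilt deg nan
```

```bash
python3 -m crank '[[[2.44,0.47,0.04],[0,0,0]],[[2.0,1.51,0.04],[0,0,0]],[[1.21,2.2,0.04],[0,0,0]],[[0.21,2.5,0.04],[0,0,0]],[[0,0,0],[0,0,0]]]' && python3 st.py
```

```text
clock: 14.25
tcp_pos: [0.6343, 0.0959, 0.1928]
orientation: [1.468, 2.236, 0.4]
contact_force: [-4.0, 6.4, 4.4]
grip_width: 0.0211
gripper_force: 42.5
rel seat0 [60.9 13.1 -3.1] r 62.3 ang 12.2 F [ 6.4  1.4 -5.8] w 0.0211 q [-0.21  0.27 -0.14  2.09  0.63  0.35 -0.47]
ang about C 13.0 next [[-1.12, 2.26], [-1.89, 1.64], [-2.4, 0.73], [-2.49, -0.31], [-2.15, -1.29]]
```

```bash
python3 -m crank '[[[-1.12,2.26,0.04],[0,0,0]],[[-1.89,1.64,0.04],[0,0,0]],[[-2.4,0.73,0.04],[0,0,0]],[[-2.49,-0.31,0.04],[0,0,0]],[[0,0,0],[0,0,0]]]' && python3 st.py
```

```text
clock: 14.75
tcp_pos: [0.6965, 0.0321, 0.227]
orientation: [1.477, 2.227, 0.393]
contact_force: [-1.1, -0.8, 9.3]
grip_width: 0.0211
gripper_force: 43.0
rel seat0 [-25.5  53.2  -1.5] r 59.0 ang 115.6 F [-2.2  3.1 -8.6] w 0.0211 q [ 0.02  0.31 -0.24  1.93  0.44  0.42 -0.15]
ang about C 116.7 next [[-1.96, -1.56], [-1.15, -2.23], [-0.15, -2.5], [0.88, -2.35], [1.76, -1.78]]
```

```bash
python3 -m crank '[[[-1.96,-1.56,0.04],[0,0,0]],[[-1.15,-2.23,0.04],[0,0,0]],[[-0.15,-2.5,0.04],[0,0,0]],[[0.88,-2.35,0.04],[0,0,0]],[[0,0,0],[0,0,0]]]' && python3 st.py && python3 hb.py 2>/dev/null
```

```text
clock: 15.25
tcp_pos: [0.6321, -0.021, 0.1875]
orientation: [1.475, 2.235, 0.39]
contact_force: [-5.4, -3.0, 6.6]
grip_width: 0.0211
gripper_force: 43.3
rel seat0 [-44.8 -37.3   0.4] r 58.2 ang 219.8 F [-2.3 -2.5 -8.4] w 0.0211 q [ 0.12  0.27 -0.24  2.1   0.43  0.28 -0.07]
ang about C -141.6 next [[1.83, -1.68], [2.42, -0.67], [2.48, 0.37], [2.12, 1.34], [1.39, 2.09]]
beam H -0.0362 9031 hub top H 0.0176 1808 => shoulder above beam if home 0.0177
hub tilt deg nan
```

```bash
python3 -m crank '[[[1.83,-1.68,0.04],[0,0,0]],[[2.42,-0.67,0.04],[0,0,0]],[[2.48,0.37,0.04],[0,0,0]],[[2.12,1.34,0.04],[0,0,0]],[[0,0,0],[0,0,0]]]' && python3 st.py && python3 hb.py 2>/dev/null
```

```text
clock: 15.8
tcp_pos: [0.5991, 0.0618, 0.1664]
orientation: [1.47, 2.239, 0.392]
contact_force: [-6.6, 0.7, 5.0]
grip_width: 0.0206
gripper_force: 43.1
rel seat0 [ 46.9 -40.5   2. ] r 61.9 ang 319.2 F [ 1.9 -2.7 -7.6] w 0.0206 q [-0.26  0.25 -0.03  2.2   0.66  0.24 -0.48]
ang about C -41.3 next [[1.22, 2.19], [0.23, 2.5], [-0.8, 2.37], [-1.7, 1.84], [-2.3, 0.99]]
beam H -0.0362 5449 hub top H 0.0163 27 => shoulder above beam if home 0.0165
hub tilt deg 17.8
```

```bash
python3 -m crank '[[[0.66,1.05,0.02],[0,0,0]],[[0.5,1.1,0.02],[0,0,0]],[[0,0,0],[0,0,0]],[[0,0,0],[0,0,0]]]' && python3 st.py && python3 -m crank '[[[0,0,0],[0,0,0]],[[0,0,0],[0,0,0]],[[0,0,0],[0,0,0]],[[0,0,0],[0,0,0]]]' 4.4 && python3 -m crank '[[[0,0,-2],[0,0,0]],[[0,0,-3],[0,0,0]],[[0,0,-4],[0,0,0]],[[0,0,-4],[0,0,0]],[[-4,0,-1],[0,0,0]]]' && python3 -m crank '[[[0,0,0],[0,0,0]],[[0,0,0],[0,0,0]],[[0,0,0],[0,0,0]],[[0,0,0],[0,0,0]],[[0,0,0],[0,0,0]]]' && python3 hb.py 2>/dev/null; python3 -c "
from h import *
z=np.load('wrist.npz');save(z['p'],'w5.png',1.2)"
```

```text
clock: 16.25
tcp_pos: [0.6106, 0.08, 0.1723]
orientation: [1.472, 2.24, 0.391]
contact_force: [-13.1, 5.1, 6.5]
grip_width: 0.0209
gripper_force: 43.3
rel seat0 [ 58.5 -21.4   2.8] r 62.3 ang 339.9 F [  7.9  -5.4 -12.1] w 0.0209 q [-0.27  0.26 -0.04  2.16  0.64  0.28 -0.49]
ang about C -20.0 next [[0.31, 2.5], [-0.69, 2.41], [-1.61, 1.92], [-2.25, 1.1], [-2.51, 0.09]]
clock: 16.65
tcp_pos: [0.6134, 0.0783, 0.1734]
orientation: [1.474, 2.236, 0.392]
contact_force: [-1.2, -1.4, -1.2]
grip_width: 0.0439
gripper_force: 0.8
clock: 17.15
tcp_pos: [0.5569, 0.0476, 0.3069]
orientation: [1.461, 2.24, 0.402]
contact_force: [1.8, 1.1, -0.7]
grip_width: 0.0444
gripper_force: 0.0
clock: 17.65
tcp_pos: [0.5571, 0.0433, 0.3019]
orientation: [1.472, 2.239, 0.392]
contact_force: [-0.7, 0.2, 0.4]
grip_width: 0.044
gripper_force: 0.0
beam H -0.0361 3119 hub top H 0.0164 368 => shoulder above beam if home 0.0166
hub tilt deg nan
```

View pics/w5.png

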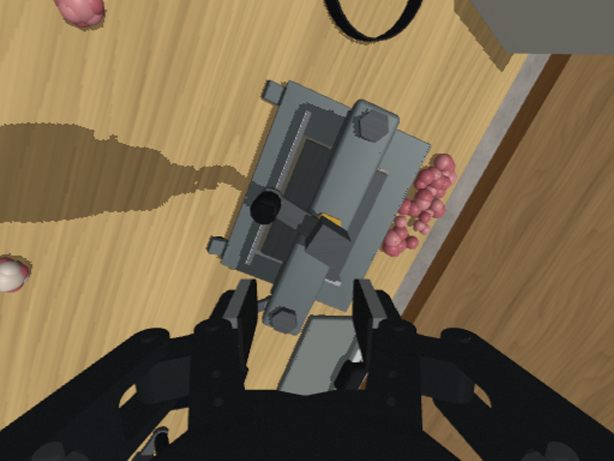

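The wrist view shows the crank home, with the hub at (327,240) and the grip at (265,207). It eased back about 0.7 rad, as expected after exceeding 150 N. I'll check that it is at rest, then hand in.

```bash
cat > an.py <<'E'
from h import *
p,d,P=grab("wrist");S=np.array([.6464,.0348,.196]);N=np.array([-.499,-.004,.867]);H=(P-S)@N;D=P-S-H[...,None]*N;rad=np.linalg.norm(D,axis=-1)
R=tool()[0];m=(rad>.045)&(rad<.075)&(H>.02)&(H<.045);q=D[m].mean(0)@R;print(m.sum(),"angle",np.degrees(np.arctan2(q[1],q[0])))
E
python3 an.py; python3 -m crank '[[[0,0,0],[0,0,0]],[[0,0,0],[0,0,0]],[[0,0,0],[0,0,0]],[[0,0,0],[0,0,0]],[[0,0,0],[0,0,0]]]' >/dev/null; python3 an.py
```

```text
448 angle -55.773756181559115
443 angle -55.80239268193386
```

```bash
python3 -c "
from bench import r
print(r.hand_in())"
```

```text
the job is handed in; nothing more can be done
None
```

I pushed the crank home on the screw, wound it clockwise to an estimated 21.6 rad (roughly 140–150 N on the pile, inferred from angle and screw height, not measured), let go with nothing touching, checked it was at rest and handed in; no verdict was shown.

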